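# Drift an upturned shelf's foot into line and drop in its next screw

## Task

The foot on the upturned stainless shelf hangs by its first screw, and its other holes do not meet the holes of the corner plate beneath, which was welded in askew. Take the tapered drift from the tool stand, feel its tip down through both plates at the hole diagonally opposite the first screw and work it fully home, collar flat on the foot, with a light hand (15 N or so, never rammed), letting the drift alone pull the foot into line rather than shoving the foot with the gripper. Then, with the drift left standing there, drop the cap screw through either of the two remaining holes until its head is down on the foot, and leave everything else undisturbed.

Things in the scene. Friction and masses are not known exactly. Their poses are not given: they have to be found in the camera images.
- shelf: Upturned stainless shelf pan, open side up, fixed; lips 50 mm high. Origin on the bench under the axis of the loose foot's first screw, z up; the pan runs from -28 to 232 mm in x and 28 to -472 mm in y. It carries the loose foot; the foot at its -y end is finished: leave it. Under each foot lies a corner plate, top at height 50, underside at 44 mm, with 41 mm of free space below.
- foot_first (a point): Axis of the fitted first screw (head 27 wide, 15 mm tall), at the top face (height 56 mm) of the loose foot: a 120 x 120 x 6 mm plate turning about this screw. Axes of the foot, z up, within 0.4 degrees of the shelf's at the start; holes at x,y (0,0), (80,0), (0,-80), (80,-80) mm, post socket (42 wide, 40 mm tall) at (40,-40). It turns stiffly (5 N at the opposite hole) and stays where left.
- foot_opposite (a point): Centre of the foot's 20 mm hole diagonally opposite the first screw (113 mm from it), on the top face; the drift goes here. The corner plate's 20 mm hole below it is 6 to 9.5 mm off sideways, about the first screw, clockwise or anticlockwise: which way, no measured pose tells; it shows only through the hole or to the feel of the drift's tip.
- foot_beside_x (a point): Centre of the foot's 20 mm hole at (80,0) mm, on the top face, moving with the foot; open to the cap screw.
- foot_beside_y (a point): Centre of the foot's 20 mm hole at (0,-80) mm, on the top face, moving with the foot; also open to the cap screw.
- stand: Wooden tool stand, 70 x 210 x 65 mm, fixed. Origin at the centre of its underside; its three 23 mm holes, 65 mm apart along its y axis, hold the drift, the cap screw and the nut driver in any order, each resting by its collar or head on the top (height 65 mm).
- drift: Tapered drift of dark steel, 111 mm long, about 220 g, upright in the stand. Origin at the centre of its tip end, z towards the handle. Tip 9 mm wide, tapering evenly to 18.5 mm at 32 mm, parallel to 50 mm; collar 34 mm wide from 50 to 56 mm; then a round handle 22 mm wide up to 108 mm, with a domed end.
- drift_collar (a point): Centre of the underside of the drift's collar, 50 mm up from its tip.
- screw: Socket cap screw of dark steel, 45 mm long, about 90 g, standing upright in the stand. Origin at the centre of its lower end, z up. Shank 16.5 mm wide with a chamfered end, 30 mm long; round head 27 mm wide and 15 mm tall from 30 to 45 mm.
- screw_head (a point): Centre of the underside of the cap screw's head, 30 mm up from its lower end.
- driver: Bystander in the stand: nut driver with a waisted black plastic handle 32 mm wide and 60 mm tall, its plain shank down in the hole. Origin at the centre of its lower end, 50 mm below the handle.
- spanner: Bystander: steel spanner, 170 mm, lying in the shelf pan. Origin at the centre of its underside.
- jar: Bystander: glass jar with steel lid, 68 mm wide, 75 mm tall, on the bench. Origin at the centre of its underside.
- refill: Bystander: white refill bottle, 68 mm wide, 170 mm tall, on the bench. Origin at the centre of its underside.
- mallet: Bystander: rubber mallet with wooden handle, 240 mm, lying on the bench. Origin at the centre of its underside.
- plate_1: One of the two 6 mm corner plates welded into the shelf, under the loose foot or under the finished one, with 20 mm holes at the foot's 80 mm spacing. Origin at its underside on its foot's first screw axis; its axes are the shelf's within 0.4 degrees, but its holes are turned by about 4 degrees about that screw, one way or the other.
- plate_2: One of the two 6 mm corner plates welded into the shelf, under the loose foot or under the finished one, with 20 mm holes at the foot's 80 mm spacing. Origin at its underside on its foot's first screw axis; its axes are the shelf's within 0.4 degrees, but its holes are turned by about 4 degrees about that screw, one way or the other.

How it is judged (in metres and radians):
On the way:
1. the drift is fully home in the hole diagonally opposite the first screw: its collar flat on the foot (distance between drift_collar and foot_opposite below 0.003 m and angle between drift's own z axis and vertical below 0.06 rad), for 0.2 s.
At the end, for the whole second after the job is handed in: Drift upright (3.4 degrees) in the hole opposite the first screw, collar underside within 3 mm of the hole's centre on the foot's top; cap screw upright (3.4 degrees) in one of the two remaining holes, head underside within 3 mm of that hole's centre on the foot's top; both at rest (all of step 1 and (distance between screw_head and foot_beside_x below 0.003 m or distance between screw_head and foot_beside_y below 0.003 m) and angle between screw's own z axis and vertical below 0.06 rad and linear speed of each of drift, screw below 0.02 m/s); the robot touches nothing.
It fails at once if the drift is forced: more than 30 N between the drift and the shelf with its feet, or between the drift and a corner plate (contact force between drift and shelf above 30 N or contact force between drift and plate_1 above 30 N or contact force between drift and plate_2 above 30 N).
It fails at once if the foot or shelf is shoved with the gripper: more than 10 N between fingers and shelf or foot (contact force between the fingers and shelf above 10 N).
It fails at once if the nut driver, the spanner, the mallet, the jar or the refill bottle is moved by more than 30 mm (distance of any of driver, spanner, jar, refill, mallet from where it was at the start of the episode above 0.03 m).
It also fails if it takes over 72 s, if anything falls off the work surface, if the arm or the gripper's body presses on something with over 40 N, if the wrist force passes 120 N, or if a joint passes its speed limit or range.

## Robot

A 6-joint arm with a two-finger parallel gripper is mounted at the origin on the work surface. World frame = base frame: x ahead of the robot, y to its left, z up, the work surface at z = 0. Lengths are in mm, angles in degrees, forces in N, time in s.
With the tool pointing down it reaches from about 300 to 850 mm from the base axis. Payload 4.2 kg.
Tool frame: the origin (TCP) lies on the centre line of the jaws, within the pads' length; the fingertips stand 14 mm ahead of it and the grasp point (between the pads) lies 5 mm behind it (env.finger_overhang is the z of the fingertips in the tool frame, in mm); z points along the fingers, y is the line along which they close (so a half turn about z gives the same grasp; the last joint's range is limited). The gripper opens to 91 mm and grips with 3 to 60 N. Pads are 32 mm wide; open, the fingers measure 118 mm over their backs; the gripper's body (76 mm by 178 mm) begins 60 mm behind the grasp point.
Start: joints at [66.062, 18.312, 89.639, -0, 72.044, -1.146], TCP at [222.753, 530.116, 227.976] pointing down, gripper open.
Joint ranges: [-177.97, 177.97], [-48.28, 115.42], [12.27, 149.76], [-77.06, 257.06], [2.81, 150.46], [-146.56, 146.56]. Speed limits (degrees/s): [147.25, 147.25, 180, 180, 180, 180].

## Interface

Orientations are given as [roll, pitch, yaw] about the fixed x, y, z axes, in that order (R = Rz(yaw) Ry(pitch) Rx(roll)).
In Python, from workcell import sensors, viewer, env gives the robot as it stands. The module is installed in compiled form; this text tells all that it offers.
- The arm moves only by the tool step_arm, never from a script. Its argument "plan" is one flat list of numbers, 6 for each row, row after row: the shift along the tool's x, y, z in cm, then the turn, a rotation vector about the tool's x, y, z in rad. In form: [x, y, z, wx, wy, wz, x, y, z, wx, wy, wz, ...]. A call has 1 to 5 rows; each row shifts and turns the commanded pose from where the row before left it, along the tool's axes as they then stand; what a row does not reach is not made up. A row lasts 1/12 s, in which the tool goes at most 41.7 mm and 7.16 degrees, less where a joint would pass 70% of its speed; a pose out of reach is approached as far as the arm can. A call is refused whole if a number of a shift passes 4.17 or a number of a turn 0.125, either way. A call with a gripper value outside its range is refused whole. "hand" is the finger opening in cm, from 0 to 9.12, set as the call begins (left out, the last holds). The fingers move at their own pace and stop on an object; "newtons" is the grip in N (left out, the last holds). Time passes only in rows, so rows that do not move let the fingers close. It gives the time, the measured TCP pose, the force, the opening and the grip force at its end, in the units of the state.
- sensors.state(): the state, without advancing time (a new reading comes with each control period).
- viewer.grab_frame(name): name is "side" or "top"; returns a dict with "img" (420x560x3 uint8, red, green, blue), "fx", "fy", "cx", "cy" (pixels), "k1" (the pictures are not rectified: a ray, as slopes to the right and down, at radius r is drawn at 1 + k1 r^2 times it, then the intrinsics apply), "position" and "attitude" of the camera in the world. Camera axes: x right, y down, z forward; pixel columns grow to the right and rows downward; lengths in mm; the calibration is good to about 2 mm. A picture is of the moment at which its call begins. There is no depth.
- env.job_done(): hands the job in; it is judged then, once.
Trained networks look in a picture, given as the dict that the camera call returned (one of the last four; its "shot" number tells which), for a name from the list of things; names that differ only in an ending like _2 or _b are one class to them, and where a whole thing is asked for, a point or a joint stands for the part that bears it (a point fixed in the world has none). Each returns a list of dicts, best first, with "score" (0 to 1); they miss things now and then, are a little off and sometimes report something else, mostly with a low value. They report only what shows in the picture. A call takes as long as a camera call.
- viewer.boxes_of(name, picture): "location" ([column, row] in pixels, amid what is visible of it).
- viewer.pinpoint(name, picture): "location" ([column, row] in pixels: a listed point, or the origin of a listed thing).
The state is a dict: "time_s": time; "qpos": joint angles; "qvel": joint speeds; "effort": joint torques, N m; "ee_pos": TCP position; "ee_rot": TCP orientation; "force": force on the tool from outside, world axes, zero at the start; "torque": the same for the moment, N m; "gripper_width": finger opening in mm; "gripper_force": force on a finger pad.
Only numpy, scipy, OpenCV 4.12 (cv2) and the standard library are available. Lean on these libraries where they do the work, as an engineer would, in place of code of your own. Each camera call takes 0.05 s, during which the arm holds its last target. There are 200 camera calls.

## Working session

There is one attempt and no reset: what is moved stays moved. The work goes in short steps, Python scripts to look and compute and a tool call to move; the robot and the scene stay as the last step left them, time stands still between calls to the robot, and variables do not carry over. Pictures are saved under pics/ and viewed, at most 11 in all, crops included, and the job is handed in when it is done.

Besides the shell and the picture viewer there is one more tool, called by a JSON object that holds its "api" and its "payload". step_arm: Moves the arm, as the interface text tells. Its arguments: {"type":"object","properties":{"plan":{"type":"array","items":{"type":"number"}},"hand":{"type":"number"},"newtons":{"type":"number"}},"required":["plan"]}

```bash
mkdir -p pics; cat > h.py <<'E'
import numpy as np, cv2
from scipy.spatial.transform import Rotation as R
from workcell import sensors, viewer, env
def rot(a):
    a=np.array(a,float)
    return a if a.shape==(3,3) else R.from_euler('xyz',a,degrees=True).as_matrix()
def ray(f,px):
    d=np.array([(px[0]-f['cx'])/f['fx'],(px[1]-f['cy'])/f['fy']]);u=d.copy()
    for _ in range(20): u=d/(1+f['k1']*(u@u))
    v=rot(f['attitude'])@np.array([u[0],u[1],1]); return np.array(f['position'],float),v/np.linalg.norm(v)
def atz(f,px,z):
    p,v=ray(f,px); return p+v*(z-p[2])/v[2]
def proj(f,P):
    c=rot(f['attitude']).T@(np.array(P,float)-np.array(f['position'])); u=c[:2]/c[2]; u=u*(1+f['k1']*(u@u))
    return np.array([u[0]*f['fx']+f['cx'],u[1]*f['fy']+f['cy']])
def tri(f,a,g,b):
    p,v=ray(f,a);q,w=ray(g,b); s=np.linalg.lstsq(np.c_[v,-w],q-p,rcond=None)[0]
    A=p+v*s[0];B=q+w*s[1]; return (A+B)/2,np.linalg.norm(A-B)
def save(f,n,crop=None,s=1):
    im=f['img'][:,:,::-1]
    if crop: im=im[crop[1]:crop[3],crop[0]:crop[2]]
    cv2.imwrite('pics/'+n,cv2.resize(im,None,fx=s,fy=s,interpolation=cv2.INTER_CUBIC))
E
cat > a.py <<'E'
from h import *
np.set_printoptions(precision=1,suppress=True)
F={n:viewer.grab_frame(n) for n in('side','top')}
for n in F: print(n,F[n]['position'],F[n]['attitude'],F[n]['fx'],F[n]['k1'])
im=np.hstack([F['side']['img'],F['top']['img']])
save(F['side'],'s0.png',s=1.4);save(F['top'],'t0.png',s=1.4)
Z=dict(foot_first=56,foot_opposite=56,foot_beside_x=56,foot_beside_y=56,stand=0,drift=15,drift_collar=65,screw=35,screw_head=65,driver=15,jar=0,refill=0,shelf=0,spanner=3,mallet=0)
for k,z in Z.items():
    r={n:viewer.pinpoint(k,F[n])[:2] for n in F}
    for n in F:
        for d in r[n]: print(k,n,np.array(d['location']),round(d['score'],2),atz(F[n],d['location'],z))
    if r['side'] and r['top']: print('   tri',*tri(F['side'],r['side'][0]['location'],F['top'],r['top'][0]['location']))
E
python3 a.py; python3 -c "from h import *;print(sensors.state())"
```

```text
side [294.  884.7 763.8] [-126.9   -0.4 -163.3] 443.4489887671513 -0.03299544269514316
top [ 419.9  -20.2 1365.5] [-173.     1.3  -89.4] 546.9156030103481 -0.03824302944689467
foot_first side [314.2 204.1] 0.76 [488.2 -71.7  56. ]
foot_first side [168.2 261.3] 0.28 [757.7 245.8  56. ]
foot_first top [306.6 251. ] 0.58 [480.1 -78.5  56. ]
foot_first top [200.2 131.5] 0.18 [771.7 184.   56. ]
   tri [484.8 -77.9  51.8] 9.217757873616668
foot_opposite side [306.3 184. ] 0.59 [ 533.1 -161.1   56. ]
foot_opposite side [255.4 292.2] 0.21 [533.6 276.5  56. ]
foot_opposite top [123.3 206.2] 0.64 [584.6 367.4  56. ]
foot_opposite top [343.3 226.8] 0.63 [ 538.8 -166.3   56. ]
   tri [491.1 270.4 352.5] 112.4755053292119
foot_beside_x side [291.7 197.1] 0.97 [555.5 -85.4  56. ]
foot_beside_x side [328.9 188.5] 0.88 [ 465.8 -157.7   56. ]
foot_beside_x top [336.3 258.4] 0.94 [ 463.1 -149.3   56. ]
foot_beside_x top [310.6 217.5] 0.79 [560.6 -88.   56. ]
   tri [ 515.2 -138.7   26.6] 105.71686809401122
foot_beside_y side [291.7 197.1] 0.97 [555.5 -85.4  56. ]
foot_beside_y side [328.9 188.5] 0.88
[... 2170 characters left out ...]
4 -288. ] 53.54116759276693
{'time_s': 1.6, 'qpos': array([ 6.60620112e+01,  1.83122417e+01,  8.96379240e+01, -2.48440846e-03,
        7.20433928e+01, -1.14597453e+00]), 'qvel': array([-0.00123967, -0.01503678, -0.12035968,  0.15601933,  0.09472704,
       -0.10310167]), 'effort': array([-1.17575782e-03, -4.12340426e+01, -2.32227874e+01,  7.25648529e-02,
        3.79204983e-02,  8.17197360e-06]), 'ee_pos': array([222.77093523, 530.12270318, 227.97980234]), 'ee_rot': array([1.79993607e+02, 2.49183428e-03, 1.57208751e+02]), 'force': array([ 0.09985196,  0.28981486, -0.48492524]), 'torque': array([ 0.00378306, -0.0508294 , -0.01812089]), 'gripper_force': 0.0, 'gripper_width': 91.43403325085438}
```

View pictures.

View pics/s0.png

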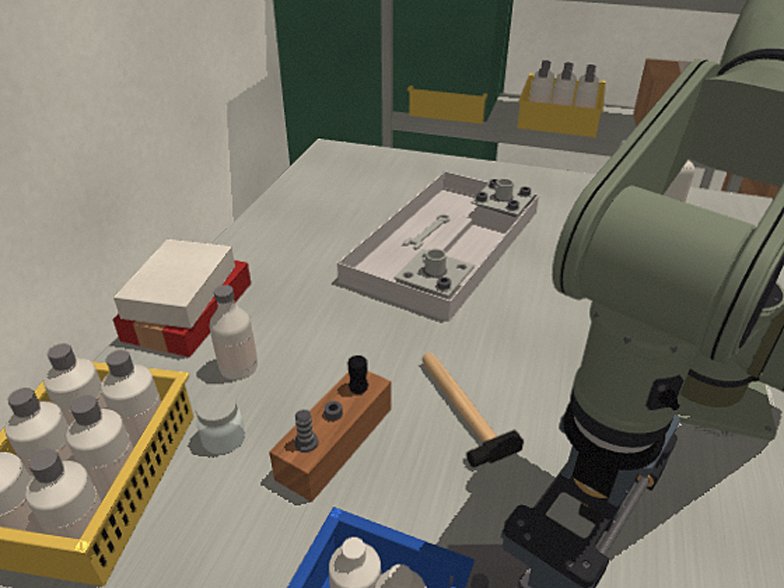

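View pics/t0.png

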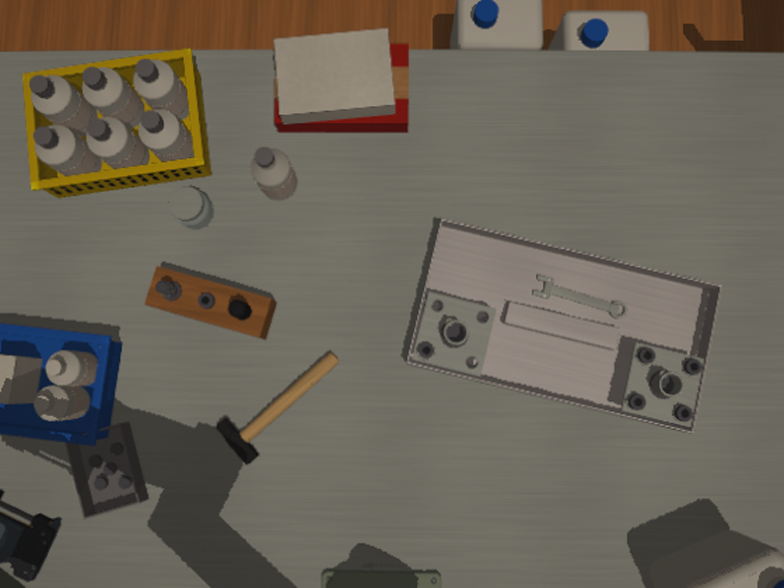

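```bash
cat >> h.py <<'E'
def plan(target,yaw,vmax=38,n=None):
    """rows (cm, rad, tool axes) from measured pose to target pos, tool down at yaw"""
    s=sensors.state(); p=s['ee_pos']; y0=s['ee_rot'][2]; dy=(yaw-y0+180)%360-180
    d=np.array(target,float)-p
    n=n or int(max(np.ceil(np.linalg.norm(d)/vmax),np.ceil(abs(dy)/6.8),1))
    for i in range(n):
        ps=np.radians(y0+dy*i/n); Rt=R.from_euler('z',ps).as_matrix()@np.diag([1,-1,-1])
        t=Rt.T@d/n/10
        print('%.3f,%.3f,%.3f,0,0,%.4f,'%(*t,-np.radians(dy/n)))
E
python3 - <<'E'
from h import *
f=viewer.grab_frame('top')
a=f['img'][200:275,285:365,::-1]
a=cv2.resize(a,None,fx=7.4,fy=7.4,interpolation=cv2.INTER_CUBIC)
cv2.imwrite('pics/c1.png',a)
np.save('top0.npy',f['img'])
# foot fit from measurements, both cameras
m={'f':[(488.2,-71.7),(480.1,-78.5)],'o':[(533.1,-161.1),(538.8,-166.3)],'x':[(555.5,-85.4),(560.6,-88)],'y':[(465.8,-157.7),(463.1,-149.3)]}
L={'f':(0,0),'o':(80,-80),'x':(80,0),'y':(0,-80)}
for c in(0,1):
    A=np.array([L[k] for k in m],float);B=np.array([m[k][c] for k in m])
    za=A@[1,1j];zb=B@[1,1j];r=((zb-zb.mean())*(za-za.mean()).conj()).sum();a=np.angle(r)
    t=zb.mean()-np.exp(1j*a)*za.mean();print(c,np.degrees(a),abs(r)/(abs(za-za.mean())**2).sum(),t,{k:np.round(t+np.exp(1j*a)*(L[k]@np.array([1,1j])),1) for k in L})
plan([576,368,280],78)
E
```

```text
0 -11.79994533533839 0.9459272278100994 (479.6751013623617-71.640491928319j) {'f': np.complex128(479.7-71.6j), 'o': np.complex128(541.6-166.3j), 'x': np.complex128(558-88j), 'y': np.complex128(463.3-149.9j)}
1 -12.072967224329538 0.9756417159042039 (479.9010073001577-73.04343043932684j) {'f': np.complex128(479.9-73j), 'o': np.complex128(541.4-168j), 'x': np.complex128(558.1-89.8j), 'y': np.complex128(463.2-151.3j)}
-3.237,-0.105,-0.433,0,0,0.1152,
-3.228,0.268,-0.433,0,0,0.1152,
-3.176,0.637,-0.433,0,0,0.1152,
-3.081,0.998,-0.433,0,0,0.1152,
-2.946,1.345,-0.433,0,0,0.1152,
-2.772,1.675,-0.433,0,0,0.1152,
-2.561,1.983,-0.433,0,0,0.1152,
-2.316,2.264,-0.433,0,0,0.1152,
-2.041,2.515,-0.433,0,0,0.1152,
-1.738,2.733,-0.433,0,0,0.1152,
-1.412,2.915,-0.433,0,0,0.1152,
-1.068,3.058,-0.433,0,0,0.1152,
```

View pics/c1.png

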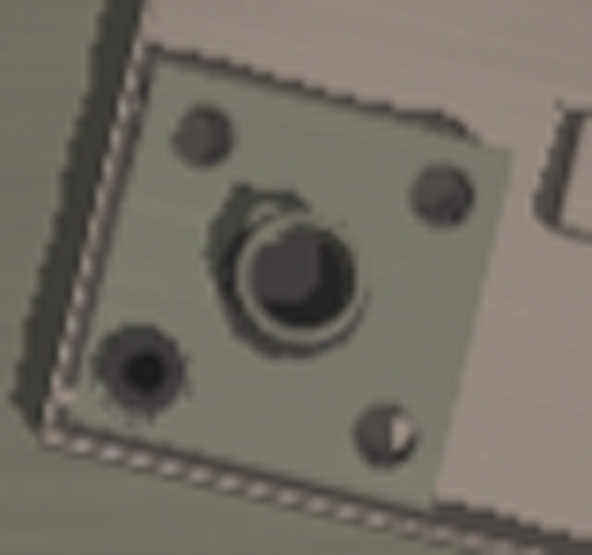

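```bash
python3 - <<'E'
from h import *
im=np.load('top0.npy').astype(int)
for n,(c,r) in {'x':(312.5,218),'o':(344.5,226),'y':(337,259)}.items():
    c=int(c);r=int(r);print(n,c-6,r-6)
    P=im[r-6:r+7,c-6:c+7];print(P.sum(2)//3)
    print((P[:,:,0]-P[:,:,1]))
E
```

```text
x 306 212
[[114 114 115 115 116 116 117 116 116 116 115 115 114]
 [113 113 114 114 112 108 108 108 114 117 117 116 116]
 [115 114 113 114 102  85  82  83  95 109 115 116 116]
 [115 115 113 107  83  69  63  56  65  87 109 114 114]
 [115 114 117  88  74  74  74  60  61  63  99 112 113]
 [115 112 109  84  74  74  74  66  62  62  90 110 114]
 [113 110  84  73  72  72  72  68  60  61  83 110 116]
 [114 111  87  74  73  74  72  65  61  58  84 110 115]
 [116 115  97  78  73  73  69  57  54  58 100 113 114]
 [117 116 110  95  79  73  62  57  65  86 109 114 114]
 [118 117 117 113  99  89  84  84 100 112 114 114 113]
 [118 117 118 118 117 113 111 114 116 116 116 115 115]
 [117 117 117 117 117 118 117 117 117 116 105 101 101]]
[[3 3 2 2 2 3 2 2 2 3 1 2 2]
 [2 2 2 2 2 1 2 3 2 2 2 2 2]
 [2 3 2 3 3 2 2 2 2 3 3 2 2]
 [2 3 2 5 5 4 5 3 3 2 3 2 2]
 [2 3 4 5 5 5 5 4 4 2 2 2 2]
 [2 2 6 5 5 5 5 4 3 3 2 2 2]
 [1 1 4 4 5 5 5 4 4 4 2 3 2]
 [1 1 3 5 5 4 5 5 3 3 2 2 3]
 [2 2 2 4 5 4 5 3 3 1 2 2 2]
 [2 3 2 3 4 4 3 2 1 1 2 1 2]
 [2 3 2 2 3 2 2 2 3 1 2 2 1]
 [2 3 2 2 3 2 2 3 3 2 1 2 2]
 [2 2 2 2 2 2 1 2 3 3 3 3 
[... 1680 characters left out ...]
9 115 102  99  95 105 119 121 120 120 120]
 [118 119 120 119 119 119 120 120 120 120 120 121 121]
 [108 112 117 118 119 119 119 120 120 120 120 120 122]]
[[ 2  2  2  3  2  2  2  2  2  1  3  2  2]
 [ 1  2  2  3  3  3  2  2  2  3  2  3  2]
 [ 2  3  2  3  4  5  4  3  3  3  2  2  2]
 [ 2  2  3  4  5  5  5  7  9  5  2  2  1]
 [ 2  2  4  6  5  5  5 10 11  8  2  2  2]
 [ 2  1  4  5  5  4  4  9 11  8  2  2  3]
 [ 2  2  3  4  4  5  5  9 10  5  2  2  1]
 [ 2  3  3  5  4  5  5  8  5  2  2  2  2]
 [ 3  2  3  3  3  4  4  3  1  1  1  2  2]
 [ 3  2  2  2  2  3  3  2  2  2  1  2  2]
 [ 3  2  2  3  2  2  2  2  2  2  2  2  2]
 [ 2  2  2  2  3  2  2  3  1  3  2  2  2]
 [ 2  2  2  2  2  2  3  2  1  2  2  3  3]]
```

{"api": "step_arm", "payload": {"plan": [-3.24, -0.1, -0.43, 0, 0, 0.115, -3.23, 0.27, -0.43, 0, 0, 0.115, -3.18, 0.64, -0.43, 0, 0, 0.115, -3.08, 1.0, -0.43, 0, 0, 0.115, -2.95, 1.34, -0.43, 0, 0, 0.115]}}

```text
time_s: 2.07
ee_pos: [371.3, 461.9, 249.8]
ee_rot: [180.0, -0.0, 124.0]
force: [0.7, -0.9, -0.1]
gripper_width: 91.2
gripper_force: 0.0
```

{"api": "step_arm", "payload": {"plan": [-2.77, 1.67, -0.43, 0, 0, 0.115, -2.56, 1.98, -0.43, 0, 0, 0.115, -2.32, 2.26, -0.43, 0, 0, 0.115, -2.04, 2.51, -0.43, 0, 0, 0.115, -1.74, 2.73, -0.43, 0, 0, 0.115]}}

```text
time_s: 2.48
ee_pos: [518.5, 394.3, 271.2]
ee_rot: [180.0, -0.0, 91.0]
force: [0.3, 0.3, -0.0]
gripper_width: 91.0
gripper_force: 0.0
```

{"api": "step_arm", "payload": {"plan": [-1.41, 2.91, -0.43, 0, 0, 0.115, -1.07, 3.06, -0.43, 0, 0, 0.115, 0, 0, 0, 0, 0, 0], "hand": 6}}

```text
time_s: 2.73
ee_pos: [581.5, 365.3, 279.4]
ee_rot: [179.8, 0.0, 77.7]
force: [-0.1, -0.5, 0.4]
gripper_width: 74.1
gripper_force: 0.0
```

```bash
cat > fit.py <<'E'
from h import *
from scipy.optimize import least_squares
def model(f,p,S=5):
    out={}
    t=p[0]+1j*p[1];a=np.radians(p[2]);d=p[3]/113.1
    for n,(c,r) in {'x':(312,218),'o':(344,226),'y':(337,259)}.items():
        loc={'x':80,'o':80-80j,'y':-80j}[n]
        Cf=t+np.exp(1j*a)*loc; Cp=t+np.exp(1j*(a+d))*loc
        g=(np.arange(13*S)+.5)/S-.5
        V,U=np.meshgrid(r-6+g,c-6+g,indexing='ij')
        px=np.stack([U,V],-1).reshape(-1,2)
        uv=(px-[f['cx'],f['cy']])/[f['fx'],f['fy']];u=uv.copy()
        for _ in range(8): u=uv/(1+f['k1']*(u*u).sum(1,keepdims=True))
        v=np.c_[u,np.ones(len(u))]@rot(f['attitude']).T;o=np.array(f['position'],float)
        def inside(C,z):
            P=o+v*((z-o[2])/v[:,2])[:,None]; return 1/(1+np.exp((np.abs(P[:,0]+1j*P[:,1]-C)-10)*4))
        h=inside(Cf,56);fl=h*inside(Cf,50)*inside(Cp,50)*inside(Cp,44)
        I=116*(1-h)+60*(h-fl)+74*fl
        out[n]=(I.reshape(13,S,13,S).mean((1,3)),c,r)
    return out
f=viewer.grab_frame('top');im=np.load('top0.npy').astype(float)
W={}
def res(p):
    e=[]
    for n,(I,c,r) in model(f,p).items():
        P=im[r-6:r+7,c-6:c+7];g=P.mean(2);w=np.ones_like(g)
        w[(P[:,:,0]-P[:,:,1]>6.5)]=0
        if n=='y': w[:6,7:10]=0; w[6:9,7:10]=0
        e.append(((g-I)*w).ravel())
    return np.concatenate(e)
for d0 in(8,-8):
    s=least_squares(res,[480,-73,-12,d0],x_scale=[1,1,1,2],diff_step=1e-4);print(s.x,s.cost)
    t=s.x[0]+1j*s.x[1];e=np.exp(1j*np.radians(s.x[2]));print({k:np.round(t+e*l,1) for k,l in dict(x=80,o=80-80j,y=-80j).items()}, np.round(t+e*(80-80j)*np.exp(1j*s.x[3]/113.1),1))
E
python3 fit.py; python3 -c "
from h import *
plan([576,367,140],78);print();plan([576,367,93],78,vmax=20)"
```

```text
[481.76389009 -72.36844959 -13.70284792   9.19903263] 4186.446853312934
{'x': np.complex128(559.5-91.3j), 'o': np.complex128(540.5-169j), 'y': np.complex128(462.8-150.1j)} (548.2-163.9j)
[481.76964689 -72.36422212 -13.70739349   9.19976137] 4186.7161229565945
{'x': np.complex128(559.5-91.3j), 'o': np.complex128(540.5-169j), 'y': np.complex128(462.8-150.1j)} (548.2-163.9j)
-0.005,-0.068,3.477,0,0,-0.0003,
-0.005,-0.068,3.477,0,0,-0.0003,
-0.005,-0.068,3.477,0,0,-0.0003,
-0.005,-0.068,3.477,0,0,-0.0003,

-0.002,-0.027,1.861,0,0,-0.0001,
-0.002,-0.027,1.861,0,0,-0.0001,
-0.002,-0.027,1.861,0,0,-0.0001,
-0.002,-0.027,1.861,0,0,-0.0001,
-0.002,-0.027,1.861,0,0,-0.0001,
-0.002,-0.027,1.861,0,0,-0.0001,
-0.002,-0.027,1.861,0,0,-0.0001,
-0.002,-0.027,1.861,0,0,-0.0001,
-0.002,-0.027,1.861,0,0,-0.0001,
-0.002,-0.027,1.861,0,0,-0.0001,
```

{"api": "step_arm", "payload": {"plan": [0, -0.07, 3.48, 0, 0, 0, 0, -0.07, 3.48, 0, 0, 0, 0, -0.07, 3.48, 0, 0, 0, 0, -0.07, 3.0, 0, 0, 0, 0, 0, 0, 0, 0, 0]}}

```text
time_s: 3.2
ee_pos: [568.5, 367.2, 138.0]
ee_rot: [-179.4, 0.6, 78.2]
force: [-1.2, 0.9, -1.3]
gripper_width: 60.3
gripper_force: 0.0
```

```bash
python3 - <<'E'
from h import *
f=viewer.grab_frame('side');s=sensors.state();print(s['ee_pos'],s['force'])
p=proj(f,[576,367,100]);c=int(p[0]);r=int(p[1])
print(proj(f,s['ee_pos']),[(k,[(np.round(d['location'],1),round(d['score'],2)) for d in viewer.pinpoint(k,f)[:2]]) for k in('drift','drift_collar')],proj(f,[576,367,65]))
save(f,'s1.png',(c-60,r-50,c+60,r+50),6)
E
```

```text
[570.49631083 368.2939958  141.81256714] [-0.13372659  1.21698956  0.41838035]
[219.08987017 291.36306245] [('drift', [(array([219. , 334.9]), 0.95), (array([160.9, 315.2]), 0.28)]), ('drift_collar', [(array([219.8, 314.4]), 0.61), (array([304.4, 165.6]), 0.5)])] [219.95663237 316.85619109]
```

View pics/s1.png

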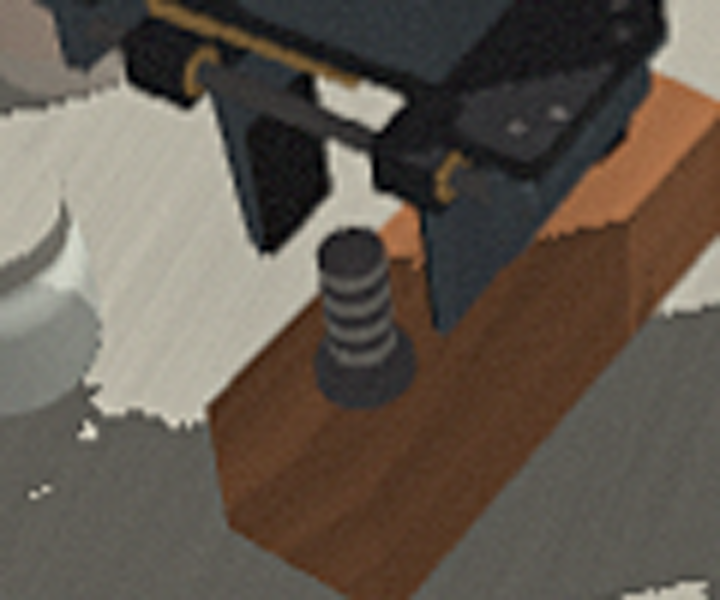

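```bash
python3 - <<'E'
from h import *
f=viewer.grab_frame('side');s=sensors.state();print(s['ee_pos'],s['ee_rot'])
p=proj(f,[576,367,100]);c=int(p[0]);r=int(p[1]);q=lambda u,v:(c-60+u/6,r-50+v/6)
print(atz(f,q(352,243),124),atz(f,q(364,365),71),'tipmid',atz(f,q(355,290),s['ee_pos'][2]-14))
g=viewer.grab_frame('top')
P=proj(g,[576,367,100]);print(P)
im=np.load('top0.npy')[195:225,105:140];cv2.imwrite('pics/st.png',cv2.resize(im[:,:,::-1],None,fx=14,fy=14,interpolation=cv2.INTER_CUBIC))
E
```

```text
[574.29702502 370.10301378 147.92928296] [179.81374518  -0.19429177  78.18861931]
[578.633783   364.70168223 124.        ] [577.02705791 369.82751611  71.        ] tipmid [565.61552815 390.28637323 133.92928296]
[117.93739444 207.46023697]
```

View pics/st.png

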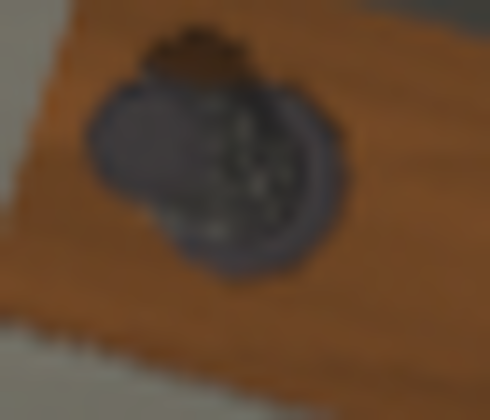

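{"api": "step_arm", "payload": {"plan": [-0.1, 0.4, 0.5, 0, 0, 0, 0, 0, 1.2, 0, 0, 0, 0, 0, 1.2, 0, 0, 0, 0, 0, 1.2, 0, 0, 0, 0, 0, 0.8, 0, 0, 0]}}

```text
time_s: 3.87
ee_pos: [576.1, 366.4, 93.6]
ee_rot: [-179.9, 0.1, 78.1]
force: [-0.1, 0.1, -0.0]
gripper_width: 59.9
gripper_force: 0.0
```

{"api": "step_arm", "payload": {"plan": [0, 0, 0.3, 0, 0, 0, 0, 0, 0, 0, 0, 0, 0, 0, 0, 0, 0, 0]}}

```text
time_s: 4.12
ee_pos: [577.1, 367.2, 92.9]
ee_rot: [-180.0, 0.0, 78.1]
force: [0.0, 0.2, 0.2]
gripper_width: 59.9
gripper_force: 0.0
```

```bash
python3 - <<'E'
from h import *
f=viewer.grab_frame('top');s=sensors.state();print(s['ee_pos'],s['force'])
g=viewer.grab_frame('top')
print(atz(g,(115.4,205),125),atz(g,(122.7,208.1),71))
E
```

```text
[577.37422187 367.33437567  93.48464364] [ 0.54498309  0.58200549 -0.22425297]
[578.59780751 365.53996539 125.        ] [578.11085577 364.19771405  71.        ]
```

{"api": "step_arm", "payload": {"plan": [0, 0, 0, 0, 0, 0, 0, 0, 0, 0, 0, 0, 0, 0, 0, 0, 0, 0, 0, 0, 0, 0, 0, 0, 0, 0, 0, 0, 0, 0], "hand": 1.8, "newtons": 45}}

```text
time_s: 4.63
ee_pos: [577.1, 367.1, 93.4]
ee_rot: [180.0, -0.0, 78.1]
force: [0.1, 0.3, -0.6]
gripper_width: 29.4
gripper_force: 0.0
```

{"api": "step_arm", "payload": {"plan": [0, 0, 0, 0, 0, 0, 0, 0, -0.5, 0, 0, 0, 0, 0, -2.5, 0, 0, 0, 0, 0, -3, 0, 0, 0, 0, 0, -3, 0, 0, 0]}}

```text
time_s: 5.05
ee_pos: [576.4, 366.7, 183.3]
ee_rot: [-179.9, 0.1, 78.1]
force: [0.9, -0.1, -1.5]
gripper_width: 21.2
gripper_force: 45.0
```

{"api": "step_arm", "payload": {"plan": [0, 0, -3, 0, 0, 0, 0, 0, -0.5, 0, 0, 0, 0, 0, 0, 0, 0, 0, 0, 0, 0, 0, 0, 0]}}

```text
time_s: 5.38
ee_pos: [576.4, 366.7, 217.1]
ee_rot: [-179.9, 0.1, 78.1]
force: [-0.1, 0.5, -1.6]
gripper_width: 21.4
gripper_force: 45.0
```

```bash
python3 - <<'E'
from h import *
f=viewer.grab_frame('side');s=sensors.state();print(s['ee_pos'],s['ee_rot'],s['gripper_width'],s['force'])
plan([548,-166,220],121.3,vmax=35)
g=viewer.grab_frame('top')
p=s['ee_pos']
for k in('drift','drift_collar'):
  for z in(f,g): print(k,[(np.round(d['location'],1),round(d['score'],2)) for d in viewer.pinpoint(k,z)[:2]],proj(z,p-[0,0,{'drift':78.5,'drift_collar':28.5}[k]]))
c=[int(v) for v in proj(f,p-[0,0,40])];save(f,'s2.png',(c[0]-50,c[1]-45,c[0]+50,c[1]+45),6)
E
```

```text
[576.03759447 366.47170333 215.99231941] [-1.79830922e+02  1.55082658e-01  7.81402774e+01] 21.345097924882996 [-0.21140408  0.35437879 -2.10097909]
-3.293,0.512,-0.025,0,0,-0.0471,
-3.313,0.357,-0.025,0,0,-0.0471,
-3.327,0.201,-0.025,0,0,-0.0471,
-3.332,0.044,-0.025,0,0,-0.0471,
-3.331,-0.113,-0.025,0,0,-0.0471,
-3.322,-0.270,-0.025,0,0,-0.0471,
-3.305,-0.426,-0.025,0,0,-0.0471,
-3.282,-0.581,-0.025,0,0,-0.0471,
-3.251,-0.735,-0.025,0,0,-0.0471,
-3.212,-0.887,-0.025,0,0,-0.0471,
-3.167,-1.037,-0.025,0,0,-0.0471,
-3.115,-1.185,-0.025,0,0,-0.0471,
-3.056,-1.330,-0.025,0,0,-0.0471,
-2.990,-1.472,-0.025,0,0,-0.0471,
-2.917,-1.612,-0.025,0,0,-0.0471,
-2.838,-1.747,-0.025,0,0,-0.0471,
drift [(array([215.6, 291.4]), 0.75), (array([158.3, 312.4]), 0.63)] [216.95110778 291.60653839]
drift [(array([113.1, 205.7]), 0.64)] [113.3024194  205.40236123]
drift_collar [(array([217.4, 270.5]), 0.78)] [214.63055675 272.72623216]
drift_collar [(array([198. , 128.4]), 0.59), (array([176.1, 226.8]), 0.48)] [106.36028231 202.4806672 ]
```

View pics/s2.png

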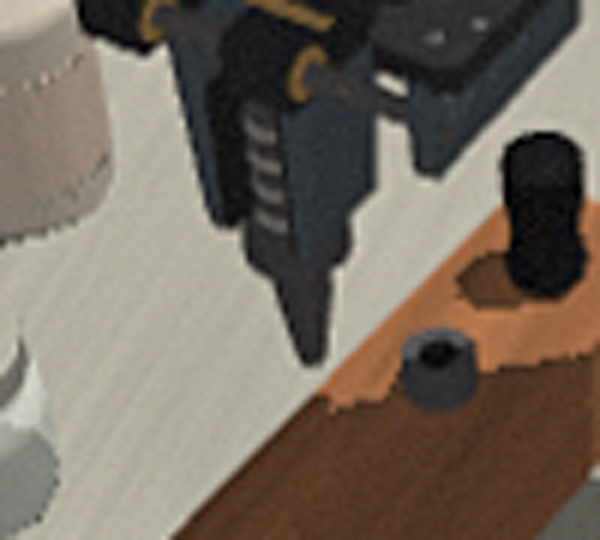

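{"api": "step_arm", "payload": {"plan": [-3.29, 0.51, -1, 0, 0, -0.0471, -3.31, 0.36, -1, 0, 0, -0.0471, -3.33, 0.2, 0, 0, 0, -0.0471, -3.33, 0.04, 0, 0, 0, -0.0471, -3.33, -0.11, 0, 0, 0, -0.0471]}}

```text
time_s: 6.1
ee_pos: [567.9, 199.3, 237.8]
ee_rot: [-180.0, 0.0, 91.8]
force: [0.3, -0.7, -1.7]
gripper_width: 21.1
gripper_force: 45.0
```

{"api": "step_arm", "payload": {"plan": [-3.32, -0.27, 0, 0, 0, -0.0471, -3.3, -0.43, 0, 0, 0, -0.0471, -3.28, -0.58, 0, 0, 0, -0.0471, -3.25, -0.74, 0, 0, 0, -0.0471, -3.21, -0.89, 0, 0, 0, -0.0471]}}

```text
time_s: 6.52
ee_pos: [558.9, 32.9, 237.8]
ee_rot: [-180.0, -0.0, 105.3]
force: [0.0, -0.1, -2.0]
gripper_width: 21.4
gripper_force: 45.0
```

{"api": "step_arm", "payload": {"plan": [-3.17, -1.04, 0, 0, 0, -0.0471, -3.12, -1.18, 0, 0, 0, -0.0471, -3.06, -1.33, 0, 0, 0, -0.0471, -2.99, -1.47, 0, 0, 0, -0.0471, -2.92, -1.61, 0, 0, 0, -0.0471]}}

```text
time_s: 6.93
ee_pos: [550.3, -133.6, 237.8]
ee_rot: [-180.0, -0.0, 118.8]
force: [1.1, 0.5, -1.7]
gripper_width: 20.8
gripper_force: 45.0
```

{"api": "step_arm", "payload": {"plan": [-2.6, -1.6, 0, 0, 0, -0.0471, 0, 0, 2, 0, 0, 0, 0, 0, 2, 0, 0, 0, 0, 0, 0, 0, 0, 0, 0, 0, 0, 0, 0, 0]}}

```text
time_s: 7.35
ee_pos: [548.5, -162.4, 197.1]
ee_rot: [-179.9, -0.1, 121.3]
force: [0.8, -0.4, -0.6]
gripper_width: 20.8
gripper_force: 45.0
```

{"api": "step_arm", "payload": {"plan": [0, 0, 0, 0, 0, 0, 0, 0, 0, 0, 0, 0, 0, 0, 0, 0, 0, 0]}}

```text
time_s: 7.6
ee_pos: [550.0, -162.4, 199.4]
ee_rot: [179.9, 0.1, 121.4]
force: [0.4, -0.3, -1.7]
gripper_width: 21.4
gripper_force: 45.0
```

```bash
python3 - <<'E'
from h import *
g=viewer.grab_frame('top');f=viewer.grab_frame('side');s=sensors.state();p=s['ee_pos'];print(p,s['ee_rot'],s['force'])
for k in('drift','drift_collar'):
  for z in(f,g): print(k,[(np.round(d['location'],1),round(d['score'],2)) for d in viewer.pinpoint(k,z)[:2]],proj(z,p-[0,0,{'drift':78.5,'drift_collar':28.5}[k]]))
E
```

```text
[ 549.66725875 -162.3691239   199.02301045] [1.79934060e+02 6.83689849e-02 1.21349582e+02] [ 0.2625959   0.47340447 -2.25045217]
drift [(array([297.2, 165.7]), 0.59)] [301.55810769 163.64485369]
drift [] [344.67611392 219.50023631]
drift_collar [(array([303.5, 146.1]), 0.66)] [302.11777283 147.95030214]
drift_collar [] [347.26979896 217.15658356]
```

{"api": "step_arm", "payload": {"plan": [-0.03, -0.66, 2, 0, 0, 0, 0, 0, 2, 0, 0, 0, 0, 0, 1.5, 0, 0, 0, 0, 0, 0.5, 0, 0, 0, 0, 0, 0, 0, 0, 0]}}

```text
time_s: 8.32
ee_pos: [542.9, -166.0, 136.9]
ee_rot: [-179.9, -0.1, 121.3]
force: [-0.4, -0.8, -2.1]
gripper_width: 21.5
gripper_force: 45.0
```

{"api": "step_arm", "payload": {"plan": [0, 0, 0, 0, 0, 0, 0, 0, 0, 0, 0, 0, 0, 0, 0, 0, 0, 0]}}

```text
time_s: 8.57
ee_pos: [544.5, -166.5, 139.3]
ee_rot: [179.9, 0.1, 121.3]
force: [0.2, -0.1, -0.9]
gripper_width: 21.1
gripper_force: 45.0
```

```bash
python3 - <<'E'
from h import *
f=viewer.grab_frame('side');s=sensors.state();p=s['ee_pos'];print(p,s['ee_rot'],s['force'])
T=p-[0,0,78.5]
print(proj(f,T),proj(f,[540.5,-169,56]),proj(f,[544.3,-166.4,56]),[(np.round(d['location'],1),round(d['score'],2)) for d in viewer.pinpoint('drift',f)[:2]])
c=[int(v) for v in proj(f,[530,-150,60])];print(c);save(f,'s3.png',(c[0]-40,c[1]-30,c[0]+40,c[1]+30),8)
E
```

```text
[ 544.38154079 -166.41500822  139.18553924] [1.79916585e+02 8.52929671e-02 1.21318476e+02] [-0.51095428  0.7886123  -1.12240948]
[303.04143326 181.04210899] [304.50527994 182.14643994] [303.01426258 182.40301149] [(array([300.3, 180. ]), 0.6)]
[306, 185]
```

View pics/s3.png

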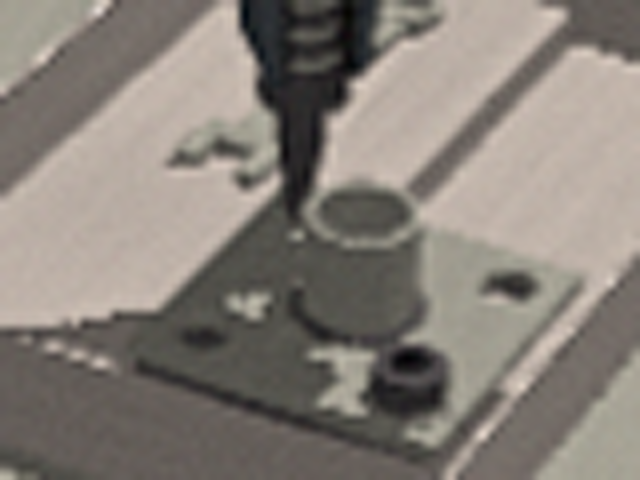

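{"api": "step_arm", "payload": {"plan": [0, 0, 0.2, 0, 0, 0, 0, 0, 0.2, 0, 0, 0, 0, 0, 0.1, 0, 0, 0, 0, 0, 0.1, 0, 0, 0, 0, 0, 0, 0, 0, 0]}}

```text
time_s: 9.08
ee_pos: [543.5, -166.2, 131.8]
ee_rot: [-180.0, -0.0, 121.3]
force: [0.0, 0.1, -1.2]
gripper_width: 21.1
gripper_force: 45.0
```

{"api": "step_arm", "payload": {"plan": [0, 0, 0.1, 0, 0, 0, 0, 0, 0.1, 0, 0, 0, 0, 0, 0.1, 0, 0, 0, 0, 0, 0.1, 0, 0, 0, 0, 0, 0, 0, 0, 0]}}

```text
time_s: 9.5
ee_pos: [543.6, -166.2, 127.9]
ee_rot: [-180.0, -0.0, 121.3]
force: [-0.1, -0.1, -0.9]
gripper_width: 20.8
gripper_force: 45.0
```

{"api": "step_arm", "payload": {"plan": [0, 0, 0.1, 0, 0, 0, 0, 0, 0, 0, 0, 0]}}

```text
time_s: 9.67
ee_pos: [543.6, -166.2, 127.0]
ee_rot: [-180.0, -0.0, 121.3]
force: [-0.5, 0.5, -1.5]
gripper_width: 21.4
gripper_force: 45.0
```

{"api": "step_arm", "payload": {"plan": [0, 0, 0.1, 0, 0, 0, 0, 0, 0.1, 0, 0, 0, 0, 0, 0, 0, 0, 0]}}

```text
time_s: 9.92
ee_pos: [543.6, -166.3, 124.9]
ee_rot: [-180.0, -0.0, 121.3]
force: [-0.3, 1.0, -2.3]
gripper_width: 21.1
gripper_force: 45.0
```

{"api": "step_arm", "payload": {"plan": [0, 0, 0.1, 0, 0, 0, 0, 0, 0.05, 0, 0, 0, 0, 0, 0, 0, 0, 0]}}

```text
time_s: 10.17
ee_pos: [543.6, -166.4, 123.5]
ee_rot: [-180.0, -0.0, 121.3]
force: [-1.5, -0.5, -0.8]
gripper_width: 21.1
gripper_force: 45.0
```

{"api": "step_arm", "payload": {"plan": [0, 0.015, 0.1, 0, 0, 0, 0, 0.015, 0.1, 0, 0, 0, 0, 0.015, 0.1, 0, 0, 0, 0, 0, 0, 0, 0, 0]}}

```text
time_s: 10.5
ee_pos: [543.6, -166.5, 120.5]
ee_rot: [-179.9, 0.0, 121.3]
force: [-2.2, -3.0, 0.3]
gripper_width: 21.0
gripper_force: 45.0
```

{"api": "step_arm", "payload": {"plan": [0, 0.015, 0.1, 0, 0, 0, 0, 0.015, 0.1, 0, 0, 0, 0, 0, 0, 0, 0, 0]}}

```text
time_s: 10.75
ee_pos: [543.7, -166.4, 118.5]
ee_rot: [-179.9, 0.0, 121.3]
force: [-3.7, -3.9, 0.9]
gripper_width: 21.0
gripper_force: 45.0
```

{"api": "step_arm", "payload": {"plan": [0, 0.02, 0.1, 0, 0, 0, 0, 0.02, 0.1, 0, 0, 0, 0, 0.02, 0.1, 0, 0, 0, 0, 0, 0, 0, 0, 0]}}

```text
time_s: 11.08
ee_pos: [544.2, -166.1, 115.6]
ee_rot: [-179.9, 0.0, 121.3]
force: [-3.9, -3.7, 1.5]
gripper_width: 21.1
gripper_force: 45.0
```

{"api": "step_arm", "payload": {"plan": [0, 0.02, 0.1, 0, 0, 0, 0, 0.02, 0.1, 0, 0, 0, 0, 0, 0, 0, 0, 0]}}

```text
time_s: 11.33
ee_pos: [544.6, -165.9, 113.6]
ee_rot: [-179.9, 0.0, 121.3]
force: [-3.5, -4.2, 1.0]
gripper_width: 21.4
gripper_force: 45.0
```

{"api": "step_arm", "payload": {"plan": [0, 0.018, 0.1, 0, 0, 0, 0, 0.018, 0.1, 0, 0, 0, 0, 0.018, 0.1, 0, 0, 0, 0, 0.018, 0.1, 0, 0, 0, 0, 0, 0, 0, 0, 0]}}

```text
time_s: 11.75
ee_pos: [545.3, -165.5, 109.6]
ee_rot: [-179.9, 0.0, 121.3]
force: [-3.7, -3.7, 1.7]
gripper_width: 21.0
gripper_force: 45.0
```

{"api": "step_arm", "payload": {"plan": [0, 0.018, 0.1, 0, 0, 0, 0, 0.018, 0.1, 0, 0, 0, 0, 0.018, 0.1, 0, 0, 0, 0, 0, 0, 0, 0, 0]}}

```text
time_s: 12.08
ee_pos: [545.8, -165.3, 106.7]
ee_rot: [-179.9, 0.0, 121.3]
force: [-3.7, -5.4, 0.4]
gripper_width: 20.9
gripper_force: 45.0
```

{"api": "step_arm", "payload": {"plan": [-0.02, 0.018, 0.1, 0, 0, 0, -0.01, 0.018, 0.1, 0, 0, 0, 0, 0.018, 0.1, 0, 0, 0, 0, 0.018, 0.1, 0, 0, 0, 0, 0, 0, 0, 0, 0]}}

```text
time_s: 12.5
ee_pos: [546.6, -165.1, 102.6]
ee_rot: [-179.9, 0.0, 121.3]
force: [-3.8, -3.7, 1.6]
gripper_width: 21.3
gripper_force: 45.0
```

{"api": "step_arm", "payload": {"plan": [0, 0.018, 0.1, 0, 0, 0, 0, 0.018, 0.1, 0, 0, 0, 0, 0.018, 0.1, 0, 0, 0, 0, 0, 0, 0, 0, 0]}}

```text
time_s: 12.83
ee_pos: [546.9, -164.8, 99.4]
ee_rot: [-179.9, -0.0, 121.3]
force: [-3.7, -3.6, -0.4]
gripper_width: 21.2
gripper_force: 45.0
```

{"api": "step_arm", "payload": {"plan": [-0.01, 0.018, 0.1, 0, 0, 0, 0, 0.018, 0.1, 0, 0, 0, 0, 0.018, 0.1, 0, 0, 0, 0, 0.015, 0.1, 0, 0, 0, 0, 0, 0, 0, 0, 0]}}

```text
time_s: 13.25
ee_pos: [547.5, -164.5, 95.4]
ee_rot: [-179.9, -0.0, 121.3]
force: [-2.8, -4.5, 0.3]
gripper_width: 21.0
gripper_force: 45.0
```

{"api": "step_arm", "payload": {"plan": [0, 0, 0.1, 0, 0, 0, 0, 0, 0.1, 0, 0, 0, 0, 0, 0.1, 0, 0, 0, 0, 0, 0, 0, 0, 0]}}

```text
time_s: 13.58
ee_pos: [547.5, -164.4, 92.4]
ee_rot: [-179.9, -0.0, 121.3]
force: [-2.3, -3.5, 0.1]
gripper_width: 21.3
gripper_force: 45.0
```

{"api": "step_arm", "payload": {"plan": [0, 0, 0.1, 0, 0, 0, 0, 0, 0.1, 0, 0, 0, 0, 0, 0.1, 0, 0, 0, 0, 0, 0.1, 0, 0, 0, 0, 0, 0, 0, 0, 0]}}

```text
time_s: 14.0
ee_pos: [547.5, -164.4, 88.4]
ee_rot: [-179.9, -0.0, 121.3]
force: [-4.0, -4.2, 0.4]
gripper_width: 21.5
gripper_force: 45.0
```

{"api": "step_arm", "payload": {"plan": [0, 0, 0.1, 0, 0, 0, 0, 0, 0.1, 0, 0, 0, 0, 0, 0.05, 0, 0, 0, 0, 0, 0, 0, 0, 0]}}

```text
time_s: 14.33
ee_pos: [547.6, -164.4, 85.9]
ee_rot: [-179.9, -0.0, 121.3]
force: [-3.2, -4.0, -0.3]
gripper_width: 21.4
gripper_force: 45.0
```

{"api": "step_arm", "payload": {"plan": [0, 0, 0.05, 0, 0, 0, 0, 0, 0.05, 0, 0, 0, 0, 0, 0, 0, 0, 0]}}

```text
time_s: 14.58
ee_pos: [547.6, -164.4, 85.0]
ee_rot: [-179.9, -0.0, 121.3]
force: [-4.6, -4.2, 0.6]
gripper_width: 21.0
gripper_force: 45.0
```

{"api": "step_arm", "payload": {"plan": [0, 0, 0.05, 0, 0, 0, 0, 0, 0.05, 0, 0, 0, 0, 0, 0, 0, 0, 0]}}

```text
time_s: 14.83
ee_pos: [547.7, -164.4, 84.3]
ee_rot: [-179.9, -0.0, 121.3]
force: [-3.5, -3.6, 2.3]
gripper_width: 21.5
gripper_force: 45.0
```

{"api": "step_arm", "payload": {"plan": [0, 0, 0.05, 0, 0, 0, 0, 0, 0, 0, 0, 0]}}

```text
time_s: 15.0
ee_pos: [547.7, -164.4, 84.3]
ee_rot: [-180.0, 0.0, 121.3]
force: [-4.4, -3.4, 4.3]
gripper_width: 21.3
gripper_force: 45.0
```

{"api": "step_arm", "payload": {"plan": [0, 0, 0.05, 0, 0, 0, 0, 0, 0, 0, 0, 0, 0, 0, 0, 0, 0, 0, 0, 0, 0, 0, 0, 0]}}

```text
time_s: 15.33
ee_pos: [547.8, -164.3, 84.2]
ee_rot: [-180.0, 0.0, 121.3]
force: [-4.6, -3.5, 7.8]
gripper_width: 21.4
gripper_force: 45.0
```

{"api": "step_arm", "payload": {"plan": [0, 0, 0.03, 0, 0, 0, 0, 0, 0, 0, 0, 0, 0, 0, 0, 0, 0, 0]}}

```text
time_s: 15.58
ee_pos: [547.8, -164.3, 84.2]
ee_rot: [-180.0, 0.0, 121.3]
force: [-5.7, -2.7, 9.4]
gripper_width: 21.4
gripper_force: 45.0
```

{"api": "step_arm", "payload": {"plan": [0, 0, -0.08, 0, 0, 0, 0, 0, 0, 0, 0, 0, 0, 0, 0, 0, 0, 0, 0, 0, 0, 0, 0, 0, 0, 0, 0, 0, 0, 0], "hand": 4}}

```text
time_s: 16.0
ee_pos: [548.5, -163.7, 83.4]
ee_rot: [180.0, -0.0, 121.3]
force: [-0.5, 0.6, 0.1]
gripper_width: 39.9
gripper_force: 0.0
```

{"api": "step_arm", "payload": {"plan": [0, 0, -0.5, 0, 0, 0, 0, 0, -1.5, 0, 0, 0, 0, 0, -2.5, 0, 0, 0, 0, 0, -3, 0, 0, 0, 0, 0, -3, 0, 0, 0]}}

```text
time_s: 16.42
ee_pos: [547.9, -163.7, 189.6]
ee_rot: [-180.0, -0.1, 121.3]
force: [0.3, -0.4, 0.0]
gripper_width: 39.9
gripper_force: 0.0
```

{"api": "step_arm", "payload": {"plan": [0, 0, -2, 0, 0, 0, 0, 0, 0, 0, 0, 0, 0, 0, 0, 0, 0, 0, 0, 0, 0, 0, 0, 0]}}

```text
time_s: 16.75
ee_pos: [547.6, -163.8, 207.8]
ee_rot: [-179.9, -0.1, 121.3]
force: [-0.4, -0.5, -0.2]
gripper_width: 39.9
gripper_force: 0.0
```

```bash
python3 -c "
from h import *
print(sensors.state()['ee_pos'])
plan([563,301,200],78,vmax=35)"
```

```text
[ 547.55846625 -163.76051198  207.79893865]
2.779,1.820,0.056,0,0,0.0540,
2.873,1.667,0.056,0,0,0.0540,
2.959,1.510,0.056,0,0,0.0540,
3.036,1.348,0.056,0,0,0.0540,
3.104,1.182,0.056,0,0,0.0540,
3.163,1.013,0.056,0,0,0.0540,
3.213,0.840,0.056,0,0,0.0540,
3.254,0.666,0.056,0,0,0.0540,
3.285,0.489,0.056,0,0,0.0540,
3.307,0.311,0.056,0,0,0.0540,
3.319,0.132,0.056,0,0,0.0540,
3.321,-0.047,0.056,0,0,0.0540,
3.314,-0.226,0.056,0,0,0.0540,
3.297,-0.405,0.056,0,0,0.0540,
```

{"api": "step_arm", "payload": {"plan": [2.78, 1.82, 0, 0, 0, 0.054, 2.87, 1.67, 0, 0, 0, 0.054, 2.96, 1.51, 0, 0, 0, 0.054, 3.04, 1.35, 0, 0, 0, 0.054, 3.1, 1.18, 0, 0, 0, 0.054], "hand": 5}}

```text
time_s: 17.17
ee_pos: [552.6, 3.5, 206.8]
ee_rot: [-179.8, -0.1, 105.7]
force: [0.6, 0.6, 0.6]
gripper_width: 49.9
gripper_force: 0.0
```

{"api": "step_arm", "payload": {"plan": [3.16, 1.01, 0, 0, 0, 0.054, 3.21, 0.84, 0, 0, 0, 0.054, 3.25, 0.67, 0, 0, 0, 0.054, 3.28, 0.49, 0, 0, 0, 0.054, 3.31, 0.31, 0, 0, 0, 0.054]}}

```text
time_s: 17.58
ee_pos: [558.2, 169.2, 206.7]
ee_rot: [-179.8, 0.1, 90.2]
force: [0.4, -0.0, -0.5]
gripper_width: 49.9
gripper_force: 0.0
```

{"api": "step_arm", "payload": {"plan": [3.32, 0.13, 0, 0, 0, 0.054, 3.32, -0.05, 0, 0, 0, 0.054, 3.31, -0.23, 0, 0, 0, 0.054, 3.3, -0.4, 0, 0, 0, 0.054, 0, 0, 0, 0, 0, 0]}}

```text
time_s: 18.0
ee_pos: [562.6, 306.1, 206.0]
ee_rot: [-179.8, -0.1, 78.2]
force: [0.4, -0.3, 0.2]
gripper_width: 50.0
gripper_force: 0.0
```

{"api": "step_arm", "payload": {"plan": [0, 0, 1, 0, 0, 0, 0, 0, 2, 0, 0, 0, 0, 0, 1, 0, 0, 0, 0, 0, 0, 0, 0, 0, 0, 0, 0, 0, 0, 0]}}

```text
time_s: 18.42
ee_pos: [563.2, 299.2, 167.4]
ee_rot: [-179.9, 0.1, 77.9]
force: [-0.5, 0.5, -0.8]
gripper_width: 49.9
gripper_force: 0.0
```

```bash
python3 - <<'E'
from h import *
g=viewer.grab_frame('top');f=viewer.grab_frame('side');s=sensors.state();print(s['ee_pos'],s['ee_rot'])
np.save('top1.npy',g['img']);im0=np.load('top0.npy')
a=cv2.resize(im0[200:235,135:175,::-1],None,fx=8,fy=8,interpolation=cv2.INTER_CUBIC)
c=cv2.resize(g['img'][200:275,285:365,::-1],None,fx=5,fy=5,interpolation=cv2.INTER_CUBIC)
p=[int(v) for v in proj(f,[563,301,80])];b=cv2.resize(f['img'][p[1]-25:p[1]+25,p[0]-30:p[0]+30,::-1],None,fx=6,fy=6,interpolation=cv2.INTER_CUBIC);print(p)
C=np.zeros((600,780,3),np.uint8);C[:375,:400]=c;C[:280,400:720]=a;C[290:590,410:770]=b
cv2.imwrite('pics/m.png',C)
E
```

```text
[564.13847953 300.06682326 169.26154177] [ 1.79956813e+02 -3.58497572e-02  7.79532586e+01]
[237, 289]
```

View pics/m.png

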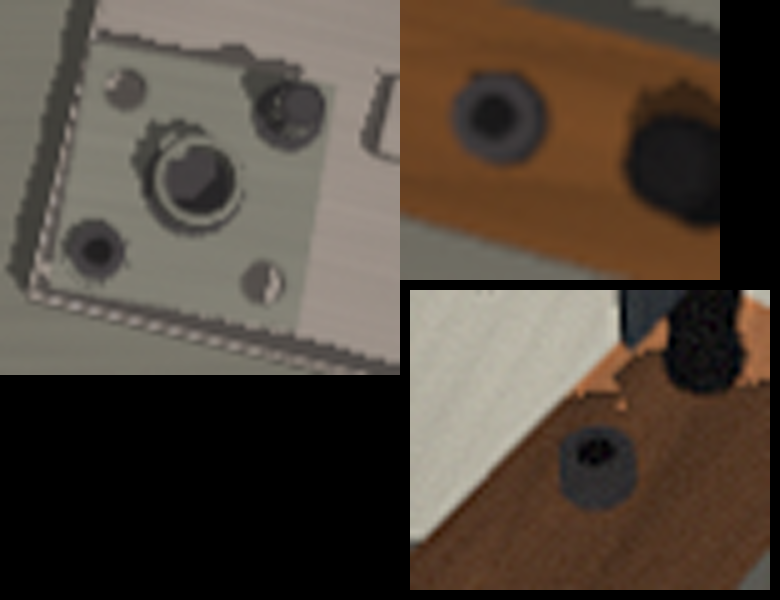

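```bash
sed 's/least_squares(res.*$/least_squares(res,[481.8,-72.4,-9.7,d0],x_scale=[1,1,1,2],diff_step=1e-4);print(s.x,s.cost)/; s/top0/top1/; s/for d0 in(8,-8)/for d0 in(0.5,)/' fit.py > fit2.py
python3 - <<'E'
s=open('fit2.py').read()
s=s.replace("        if n=='y': w[:6,7:10]=0; w[6:9,7:10]=0\n","        if n=='o': continue\n        w[cv2.dilate(((P[:,:,0]-P[:,:,1]>5.5)).astype(np.uint8),np.ones((3,3)))>0]=0\n")
open('fit2.py','w').write(s)
E
python3 fit2.py; python3 - <<'E'
from h import *
g=viewer.grab_frame('top');f=viewer.grab_frame('side');s=sensors.state();print(s['ee_pos'],s['ee_rot'])
a=(146.1,214.1);b=(237.7,291.1)
print(atz(g,a,80),atz(f,b,80),tri(g,a,f,b))
t=481.8-72.4j
for A in(-9.7,-9.3): print(A,[np.round(t+np.exp(1j*np.radians(A))*l,1) for l in(80,-80j,80-80j)])
E
```

```text
[ 4.81860427e+02 -7.24698224e+01 -9.62343861e+00 -2.05450847e-01] 6511.5688112790685
{'x': np.complex128(560.7-85.8j), 'o': np.complex128(547.4-164.7j), 'y': np.complex128(468.5-151.3j)} (547.2-164.8j)
[564.15410376 300.552903   169.71411402] [ 1.79915656e+02 -7.22100199e-02  7.79827397e+01]
[563.03063048 304.50928009  80.        ] [561.49738078 304.97345528  80.        ] (array([562.44551485, 304.48281631,  79.34079512]), np.float64(1.3520431636342252))
-9.7 [np.complex128(560.7-85.9j), np.complex128(468.3-151.3j), np.complex128(547.2-164.7j)]
-9.3 [np.complex128(560.7-85.3j), np.complex128(468.9-151.3j), np.complex128(547.8-164.3j)]
```

{"api": "step_arm", "payload": {"plan": [0.36, -0.24, 2, 0, 0, 0, 0, 0, 2.5, 0, 0, 0, 0, 0, 2.2, 0, 0, 0, 0, 0, 1.2, 0, 0, 0, 0, 0, 0.6, 0, 0, 0]}}

```text
time_s: 19.08
ee_pos: [561.3, 304.2, 82.1]
ee_rot: [-179.9, 0.1, 78.0]
force: [-0.4, -0.4, -0.5]
gripper_width: 49.8
gripper_force: 0.0
```

{"api": "step_arm", "payload": {"plan": [0, 0, 0.2, 0, 0, 0, 0, 0, 0, 0, 0, 0, 0, 0, 0, 0, 0, 0]}}

```text
time_s: 19.33
ee_pos: [562.9, 305.1, 83.0]
ee_rot: [179.9, -0.1, 78.0]
force: [0.1, 0.1, 0.7]
gripper_width: 50.0
gripper_force: 0.0
```

{"api": "step_arm", "payload": {"plan": [0, 0, 0, 0, 0, 0, 0, 0, 0, 0, 0, 0, 0, 0, 0, 0, 0, 0, 0, 0, 0, 0, 0, 0, 0, 0, 0, 0, 0, 0], "hand": 2.4, "newtons": 30}}

```text
time_s: 19.75
ee_pos: [562.3, 304.8, 82.2]
ee_rot: [180.0, -0.0, 78.0]
force: [0.0, 0.1, 1.9]
gripper_width: 25.5
gripper_force: 30.0
```

{"api": "step_arm", "payload": {"plan": [0, 0, 0, 0, 0, 0, 0, 0, -0.5, 0, 0, 0, 0, 0, -2.5, 0, 0, 0, 0, 0, -3, 0, 0, 0, 0, 0, -3, 0, 0, 0]}}

```text
time_s: 20.17
ee_pos: [561.4, 304.3, 171.9]
ee_rot: [-179.9, 0.1, 78.0]
force: [-0.1, 1.2, -0.6]
gripper_width: 26.1
gripper_force: 30.0
```

{"api": "step_arm", "payload": {"plan": [0, 0, -2, 0, 0, 0, 0, 0, 0, 0, 0, 0, 0, 0, 0, 0, 0, 0, 0, 0, 0, 0, 0, 0]}}

```text
time_s: 20.5
ee_pos: [561.2, 304.2, 190.2]
ee_rot: [-179.9, 0.1, 78.0]
force: [-0.4, -0.4, -0.9]
gripper_width: 26.1
gripper_force: 30.0
```

```bash
python3 - <<'E'
from h import *
f=viewer.grab_frame('side');s=sensors.state();p=s['ee_pos'];print(p,s['gripper_width'],s['force'])
for k,h in(('screw',48),('screw_head',18)): print(k,[(np.round(d['location'],1),round(d['score'],2)) for d in viewer.pinpoint(k,f)[:2]],proj(f,p-[0,0,h]))
c=[int(v) for v in proj(f,p-[0,0,30])];print(c);save(f,'s4.png',(c[0]-30,c[1]-30,c[0]+30,c[1]+30),8)
plan([560.7,-85.8,193],35,vmax=32)
E
```

```text
[560.98636682 304.07532086 189.60922977] 25.725071896796575 [ 0.5215694   0.07321919 -0.77254714]
screw [(array([237. , 268.9]), 0.71)] [236.36191879 269.44360214]
screw_head [(array([235.2, 256. ]), 0.56)] [235.46949    258.34610665]
[235, 262]
-2.935,0.620,-0.026,0,0,0.0577,
-2.895,0.788,-0.026,0,0,0.0577,
-2.844,0.954,-0.026,0,0,0.0577,
-2.785,1.117,-0.026,0,0,0.0577,
-2.715,1.276,-0.026,0,0,0.0577,
-2.637,1.430,-0.026,0,0,0.0577,
-2.550,1.580,-0.026,0,0,0.0577,
-2.455,1.724,-0.026,0,0,0.0577,
-2.351,1.863,-0.026,0,0,0.0577,
-2.240,1.996,-0.026,0,0,0.0577,
-2.121,2.122,-0.026,0,0,0.0577,
-1.995,2.241,-0.026,0,0,0.0577,
-1.863,2.352,-0.026,0,0,0.0577,
```

View pics/s4.png

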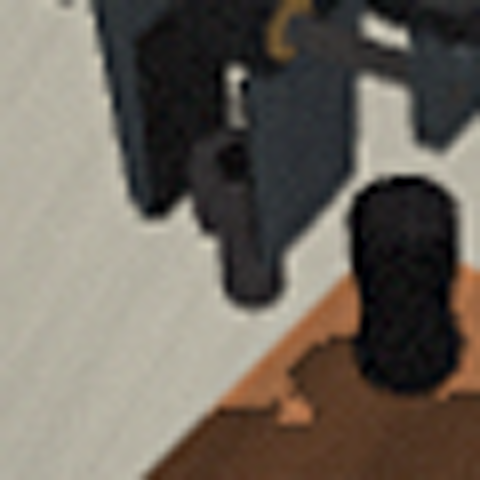

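{"api": "step_arm", "payload": {"plan": [-2.94, 0.62, 0, 0, 0, 0.0577, -2.9, 0.79, 0, 0, 0, 0.0577, -2.84, 0.95, 0, 0, 0, 0.0577, -2.78, 1.12, 0, 0, 0, 0.0577, -2.72, 1.28, 0, 0, 0, 0.0577]}}

```text
time_s: 21.07
ee_pos: [561.2, 153.2, 190.4]
ee_rot: [-179.9, 0.1, 61.3]
force: [-0.1, -0.1, -1.2]
gripper_width: 25.8
gripper_force: 30.0
```

{"api": "step_arm", "payload": {"plan": [-2.64, 1.43, 0, 0, 0, 0.0577, -2.55, 1.58, 0, 0, 0, 0.0577, -2.45, 1.72, 0, 0, 0, 0.0577, -2.35, 1.86, 0, 0, 0, 0.0577, -2.24, 2.0, 0, 0, 0, 0.0577]}}

```text
time_s: 21.48
ee_pos: [561.0, 3.2, 190.5]
ee_rot: [-179.9, 0.1, 44.8]
force: [0.5, 0.3, -0.5]
gripper_width: 26.0
gripper_force: 30.0
```

{"api": "step_arm", "payload": {"plan": [-2.12, 2.12, 0, 0, 0, 0.0577, -2.0, 2.24, 0, 0, 0, 0.0577, -1.86, 2.35, 0, 0, 0, 0.0577, 0, 0, 1, 0, 0, 0, 0, 0, 2, 0, 0, 0]}}

```text
time_s: 21.9
ee_pos: [562.9, -87.1, 162.4]
ee_rot: [179.8, -0.2, 34.9]
force: [0.8, -0.3, -0.9]
gripper_width: 26.1
gripper_force: 30.0
```

{"api": "step_arm", "payload": {"plan": [0, 0, 2, 0, 0, 0, 0, 0, 1, 0, 0, 0, 0, 0, 0.5, 0, 0, 0, 0, 0, 0, 0, 0, 0, 0, 0, 0, 0, 0, 0]}}

```text
time_s: 22.32
ee_pos: [562.1, -85.0, 126.8]
ee_rot: [180.0, -0.0, 35.1]
force: [0.5, -0.6, -0.7]
gripper_width: 26.0
gripper_force: 30.0
```

{"api": "step_arm", "payload": {"plan": [0, 0, 0, 0, 0, 0, 0, 0, 0, 0, 0, 0, 0, 0, 0, 0, 0, 0]}}

```text
time_s: 22.57
ee_pos: [562.2, -85.3, 127.5]
ee_rot: [179.9, -0.1, 35.0]
force: [-0.9, 0.2, -1.5]
gripper_width: 26.1
gripper_force: 30.0
```

```bash
python3 - <<'E'
from h import *
f=viewer.grab_frame('side');s=sensors.state();p=s['ee_pos'];print(p,s['ee_rot'],s['force'])
for k,h in(('screw',47),('screw_head',17)): print(k,[(np.round(d['location'],1),round(d['score'],2)) for d in viewer.pinpoint(k,f)[:2]],proj(f,p-[0,0,h]))
plan([560.7,-85.8,p[2]],35,n=1)
c=[int(v) for v in proj(f,[560.7,-85.8,60])];print(c,proj(f,[560.7,-85.8,56]));save(f,'s5.png',(c[0]-30,c[1]-30,c[0]+30,c[1]+30),8)
E
```

```text
[562.06464226 -85.36082618 127.37199997] [ 1.79943285e+02 -6.49957598e-02  3.50314669e+01] [ 0.42576865  0.63331699 -0.70902547]
screw [(array([290. , 185.8]), 0.51), (array([366.4, 151.1]), 0.17)] [289.55916612 189.42880151]
screw_head [(array([290.4, 177.3]), 0.46)] [289.72305218 180.22926451]
-0.118,-0.031,-0.027,0,0,0.0005,
[289, 195] [289.94609104 196.70212886]
```

View pics/s5.png

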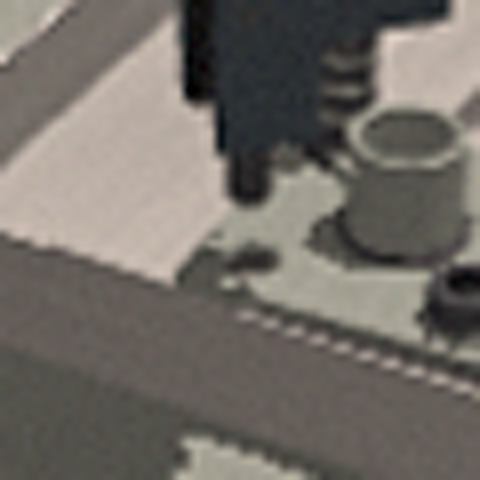

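{"api": "step_arm", "payload": {"plan": [-0.09, -0.03, 1, 0, 0, 0, 0, 0, 1, 0, 0, 0, 0, 0, 0.3, 0, 0, 0, 0, 0, 0, 0, 0, 0, 0, 0, 0, 0, 0, 0]}}

```text
time_s: 23.13
ee_pos: [560.5, -85.6, 102.9]
ee_rot: [-179.9, 0.0, 35.0]
force: [-0.3, -0.6, -0.5]
gripper_width: 26.1
gripper_force: 30.0
```

{"api": "step_arm", "payload": {"plan": [0, 0, 0.1, 0, 0, 0, 0, 0, 0.1, 0, 0, 0, 0, 0, 0.1, 0, 0, 0, 0, 0, 0, 0, 0, 0]}}

```text
time_s: 23.47
ee_pos: [560.7, -85.6, 100.6]
ee_rot: [-180.0, -0.0, 35.0]
force: [-0.4, -0.4, -0.4]
gripper_width: 25.8
gripper_force: 30.0
```

{"api": "step_arm", "payload": {"plan": [0, 0, 0.1, 0, 0, 0, 0, 0, 0.1, 0, 0, 0, 0, 0, 0.05, 0, 0, 0, 0, 0, 0, 0, 0, 0]}}

```text
time_s: 23.8
ee_pos: [560.6, -85.6, 98.0]
ee_rot: [-180.0, 0.0, 35.0]
force: [-0.1, 0.3, 0.0]
gripper_width: 25.8
gripper_force: 30.0
```

{"api": "step_arm", "payload": {"plan": [0, 0, 0.1, 0, 0, 0, 0, 0, 0.1, 0, 0, 0, 0, 0, 0, 0, 0, 0]}}

```text
time_s: 24.05
ee_pos: [560.6, -85.6, 95.9]
ee_rot: [-180.0, 0.0, 35.0]
force: [-0.2, -0.5, -1.2]
gripper_width: 25.9
gripper_force: 30.0
```

{"api": "step_arm", "payload": {"plan": [0, 0, 0.15, 0, 0, 0, 0, 0, 0.1, 0, 0, 0, 0, 0, 0, 0, 0, 0]}}

```text
time_s: 24.3
ee_pos: [560.6, -85.6, 93.4]
ee_rot: [-180.0, 0.0, 35.0]
force: [0.2, -0.9, -1.1]
gripper_width: 25.9
gripper_force: 30.0
```

{"api": "step_arm", "payload": {"plan": [0, 0, 0.1, 0, 0, 0, 0, 0, 0.1, 0, 0, 0, 0, 0, 0.1, 0, 0, 0, 0, 0, 0.1, 0, 0, 0, 0, 0, 0, 0, 0, 0]}}

```text
time_s: 24.72
ee_pos: [560.6, -85.6, 89.4]
ee_rot: [-180.0, 0.0, 35.0]
force: [0.6, 1.5, -1.2]
gripper_width: 25.8
gripper_force: 30.0
```

Through both plates with no resistance; lowering to the head.

{"api": "step_arm", "payload": {"plan": [0, 0, 0.25, 0, 0, 0, 0, 0, 0.25, 0, 0, 0, 0, 0, 0.25, 0, 0, 0, 0, 0, 0.25, 0, 0, 0, 0, 0, 0, 0, 0, 0]}}

```text
time_s: 25.13
ee_pos: [560.3, -85.6, 78.9]
ee_rot: [-179.9, 0.0, 35.0]
force: [-0.7, -0.3, -0.5]
gripper_width: 25.5
gripper_force: 30.0
```

{"api": "step_arm", "payload": {"plan": [0, 0, 0.15, 0, 0, 0, 0, 0, 0.15, 0, 0, 0, 0, 0, 0.1, 0, 0, 0, 0, 0, 0, 0, 0, 0]}}

```text
time_s: 25.47
ee_pos: [560.6, -85.6, 75.4]
ee_rot: [-180.0, 0.0, 35.0]
force: [0.6, -0.2, -2.3]
gripper_width: 25.9
gripper_force: 30.0
```

{"api": "step_arm", "payload": {"plan": [0, 0, 0.1, 0, 0, 0, 0, 0, 0, 0, 0, 0]}}

```text
time_s: 25.63
ee_pos: [560.7, -85.6, 74.5]
ee_rot: [-180.0, 0.0, 35.0]
force: [0.0, -0.8, -0.8]
gripper_width: 26.0
gripper_force: 30.0
```

{"api": "step_arm", "payload": {"plan": [0, 0, 0.07, 0, 0, 0, 0, 0, 0, 0, 0, 0]}}

```text
time_s: 25.8
ee_pos: [560.7, -85.6, 73.9]
ee_rot: [-180.0, -0.0, 35.0]
force: [-0.4, 0.2, -1.1]
gripper_width: 26.0
gripper_force: 30.0
```

{"api": "step_arm", "payload": {"plan": [0, 0, 0, 0, 0, 0, 0, 0, 0, 0, 0, 0, 0, 0, 0, 0, 0, 0, 0, 0, 0, 0, 0, 0, 0, 0, 0, 0, 0, 0], "hand": 4}}

```text
time_s: 26.22
ee_pos: [560.8, -85.7, 74.1]
ee_rot: [180.0, -0.0, 35.0]
force: [-0.4, -1.0, -0.0]
gripper_width: 40.0
gripper_force: 0.0
```

{"api": "step_arm", "payload": {"plan": [0, 0, -0.5, 0, 0, 0, 0, 0, -1.5, 0, 0, 0, 0, 0, -3, 0, 0, 0, 0, 0, -3, 0, 0, 0, 0, 0, -3, 0, 0, 0]}}

```text
time_s: 26.63
ee_pos: [560.5, -85.6, 185.4]
ee_rot: [-180.0, 0.0, 35.0]
force: [0.2, -0.4, 0.1]
gripper_width: 40.0
gripper_force: 0.0
```

{"api": "step_arm", "payload": {"plan": [-2, 0, -2, 0, 0, 0, -3, 0, -2, 0, 0, 0, -4, 0, 0, 0, 0, 0, -4, 0, 0, 0, 0, 0, -4, 0, 0, 0, 0, 0]}}

```text
time_s: 27.05
ee_pos: [420.2, -183.8, 224.8]
ee_rot: [179.9, -0.0, 35.1]
force: [-0.1, -0.1, -0.2]
gripper_width: 40.0
gripper_force: 0.0
```

{"api": "step_arm", "payload": {"plan": [-3, 0, 0, 0, 0, 0, -1, 0, 0, 0, 0, 0, 0, 0, 0, 0, 0, 0, 0, 0, 0, 0, 0, 0, 0, 0, 0, 0, 0, 0]}}

```text
time_s: 27.47
ee_pos: [390.0, -205.8, 224.1]
ee_rot: [180.0, -0.1, 35.1]
force: [1.1, 1.0, 1.0]
gripper_width: 40.1
gripper_force: 0.0
```

```bash
python3 - <<'E'
from h import *
f=viewer.grab_frame('side');g=viewer.grab_frame('top')
c=[int(v) for v in proj(f,[530,-130,60])];a=cv2.resize(f['img'][c[1]-40:c[1]+40,c[0]-40:c[0]+40,::-1],None,fx=5,fy=5,interpolation=cv2.INTER_CUBIC)
b=cv2.resize(g['img'][195:275,285:365,::-1],None,fx=5,fy=5,interpolation=cv2.INTER_CUBIC)
cv2.imwrite('pics/end.png',np.hstack([a,b]))
for k,P in(('screw_head',[560.7,-85.8,56]),('drift_collar',[547.5,-164.5,56])):
  for z in(f,g): print(k,[(np.round(d['location'],1),round(d['score'],2)) for d in viewer.pinpoint(k,z)[:2]],proj(z,P))
E
```

```text
screw_head [(array([291. , 198.9]), 0.47)] [289.94609104 196.70212886]
screw_head [(array([308.1, 217.6]), 0.63)] [309.70065578 217.44590092]
drift_collar [(array([254.8, 291.5]), 0.74), (array([302.6, 182.1]), 0.71)] [301.78199763 182.56704892]
drift_collar [(array([337.3, 221.3]), 0.7), (array([310.9, 218.8]), 0.17)] [342.51249032 223.16872759]
```

View pics/end.png

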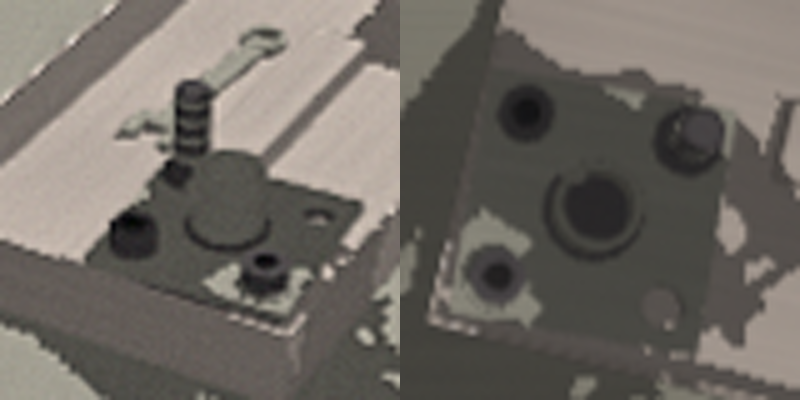

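The final picture shows the drift upright with its collar on the foot at (695,140). The screw head is seated at (527,112), like the first screw at (495,275).

```bash
python3 -c "
from workcell import env
print(env.job_done())"
```

```text
the job is handed in; nothing more can be done
None
```

I handed the job in at about 27 s. The drift is home and upright in the opposite hole (about 9 N at most on the wrist), the cap screw is seated in the foot's (80, 0) hole, and I saw no sign of anything else moved. The hand-in returned no verdict.

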